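# Stand a toppled spice jar back up in its caddy

## Task

One glass jar in the rattan-look caddy has toppled into the empty end of the caddy and leans out over the end rim. Using only your fingertips, with nothing gripped or lifted, push it gently back upright and nudge it along inside the caddy until it stands right up against the next jar, so that the end place is free for the jar that is missing. Leave the caddy, the other jars, the mortar and the grater as they are.

Things in the scene. Friction and masses are not known exactly. Their poses are not given: they have to be found in the camera images.
- beam: chunky oak beam, fixed, 280 mm deep (x), 1160 mm long (y), standing on the worktop on low steel feet. Origin: centre of its underside on the worktop; its flat top, on which everything stands, is 110 mm above the origin. Its place along x and y varies.
- caddy: loose plastic caddy (0.45 kg empty), an open box for one row of jars along its own y. Inside 62 mm wide (x), 300 mm long (y); inner floor 5 mm above the origin; walls 4 mm thick; round braided rim 9 mm thick, its top 56 mm above the origin. Origin: centre of its underside, z up. Its +y end is the one with the empty place, over which the toppled jar leans.
- jar_fallen: the toppled glass jar, a cylinder 54 mm across, 105 mm tall with its lid, 0.15 to 0.31 kg, centre of mass 49 mm up. Origin: centre of its underside; own z runs up its axis to the lid. It starts tilted about 45 degrees to the caddy's +y end: the edge of its underside on the caddy floor, its side on the end rim. Pushed back to under 28 degrees it rocks upright by itself, 25 to 35 mm short of jar_3.
- jar_fallen_lid (a point): centre of the top of the toppled jar's bamboo lid (19 mm tall, 52 mm across), 105 mm along the jar's axis from its origin; at the start it is out beyond the end rim. Friction of the jar on the caddy floor is 0.48 to 0.72: to slide it upright, push lower than about 35 mm above its underside, or it tips.
- jar_3: the next jar: a like jar (54 mm across, 105 mm tall), standing upright in the caddy, the one nearest to the empty end. Origin: centre of its underside, z up.
- jar_2: a like jar, upright in the caddy, second from the full (-y) end. Origin: centre of its underside.
- jar_1: a like jar, upright in the caddy at the full (-y) end. Origin: centre of its underside. The three upright jars stand about 1 mm apart and from the end wall.
- spare_jar: bystander: a like jar standing on the beam outside the caddy. Origin: centre of its underside.
- mortar: bystander: grey concrete mortar bowl, 120 mm across, 75 mm tall, its pestle leaning in it to 117 mm high, 1 kg, on the beam. Origin: centre of its underside.
- grater: bystander: flat steel cinnamon grater with a round steel handle, 205 mm long, 36 mm wide, 19 mm tall, lying on the beam along its own x. Origin: on the beam under it, near its middle.
Not all that is in view belongs to the job. Leave any green look-alike of the jar_fallen alone.

How it is judged (in metres and radians):
At the end, for the whole second after the job is handed in: The toppled jar is upright (within 0.06 rad), at rest on the caddy floor, its axis under 60 mm from the next jar's (gap under 6 mm); jars 1 to 3 upright in the caddy; moved: jars 1 to 3 under 15 mm, caddy under 10 mm; spare jar, mortar, grater under 20 mm (angle between each of jar_fallen, jar_1, jar_2, jar_3's own z axis and vertical below 0.06 rad and z of each of jar_fallen, jar_1, jar_2, jar_3 in the frame of caddy below 0.01 m and horizontal distance between jar_fallen and jar_3 below 0.06 m and linear speed of jar_fallen below 0.02 m/s and distance of each of jar_1, jar_2, jar_3 from where it was at the start of the episode below 0.015 m and distance of caddy from where it was at the start of the episode below 0.01 m and distance of each of spare_jar, mortar, grater from where it was at the start of the episode below 0.02 m); the robot touches nothing.
It fails at once if the toppled jar is lifted off the caddy floor (z of jar_fallen in the frame of caddy above 0.035 m).
It fails at once if the toppled jar is gripped or pushed with more than 15 N (contact force between the fingers and jar_fallen above 15 N).
It fails at once if another jar in the caddy is tipped over or lifted (angle between any of jar_1, jar_2, jar_3's own z axis and vertical above 0.4 rad or z of any of jar_1, jar_2, jar_3 in the frame of caddy above 0.035 m).
It fails at once if the caddy is lifted, tipped or shoved more than 20 mm (distance of caddy from where it was at the start of the episode above 0.02 m or angle between caddy's own z axis and vertical above 0.15 rad).
It fails at once if a bystander on the beam is shoved or knocked over (distance of any of spare_jar, mortar, grater from where it was at the start of the episode above 0.025 m or angle between any of spare_jar, mortar, grater's own z axis and vertical above 0.3 rad).
It also fails if it takes over 40 s, if anything falls off the work surface, if the arm or the gripper's body presses on something with over 40 N, if the wrist force passes 120 N, or if a joint passes its speed limit or range.

## Robot

A 6-joint arm with a two-finger parallel gripper is mounted at the origin on the work surface. World frame = base frame: x ahead of the robot, y to its left, z up, the work surface at z = 0. Lengths are in m, angles in degrees, forces in N, time in s.
With the tool pointing down it reaches from about 0.375 to 0.925 m from the base axis. Payload 5.7 kg.
Tool frame: the origin (TCP) lies between the finger pads; the fingertips stand 8 mm ahead of it and the grasp point (between the pads) lies 11 mm behind it; z points along the fingers, y is the line along which they close (so a half turn about z gives the same grasp; the last joint's range is limited). The gripper opens to 88 mm and grips with 3 to 60 N. Pads are 20 mm wide; open, the fingers measure 115 mm over their backs; the gripper's body (75 mm by 178 mm) begins 61 mm behind the grasp point.
Start: joints at [-81.538, 20.558, 86.54, -0, 72.909, -6.595], TCP at [0.156, -0.579, 0.231] pointing down, gripper open.
Joint ranges: [-170.27, 170.27], [-57.76, 135], [12.27, 136.19], [-55.21, 235.2], [11.17, 155.16], [-170.74, 170.74]. Speed limits (degrees/s): [136.94, 136.94, 180, 180, 180, 180].

## Interface

Orientations are given as a 3x3 rotation matrix whose columns are the frame's x, y, z axes.
In Python, from plant import ctrl gives the robot as it stands.
- The arm moves only by the shell command python3 -m jog 'ROWS' [FORCE]. ROWS is a JSON object of lists of equal length, an entry for each row: "slide": the shift along the tool's x, y, z in cm, a list of three; "rotation": the turn, a rotation vector about the tool's x, y, z in degrees, a list of three; "claw": the opening, from -1 (shut) to 1 (fully open). A call has 1 to 8 rows; each row shifts and turns the commanded pose from where the row before left it, along the tool's axes as they then stand; what a row does not reach is not made up. A row lasts 1/8 s, in which the tool goes at most 62.5 mm and 10.7 degrees, less where a joint would pass 70% of its speed; a pose out of reach is approached as far as the arm can. A call with a gripper value outside its range is refused whole. The fingers move at their own pace and stop on an object; FORCE is the grip in N (left out, the last holds). Time passes only in rows, so rows that do not move let the fingers close. It gives the time, the measured TCP pose, the force, the opening and the grip force at its end, in the units of the state.
- ctrl.observe(): the state, without advancing time (a new reading comes with each control period).
- ctrl.capture(name): name is "scene" or "top" or "wrist"; returns a dict with "frame" (420x560x3 uint8, blue, green, red), "fovy" (degrees; the focal length in pixels is half the picture's height over the tangent of half this angle, whatever the lens; pixels are square), "cx", "cy" (the principal point, pixels), "distortion" ([k1, k2, p1, p2, k3] as OpenCV has them; the pictures are not rectified), "rvec" (rotation vector, rad) and "tvec" (3), from world to camera coordinates, as OpenCV has them. Camera axes: x right, y down, z forward; pixel columns grow to the right and rows downward; lengths in m; the calibration is good to about 2 mm. A picture is of the moment at which its call begins. There is no depth.
- ctrl.hand_in(): hands the job in; it is judged then, once.
The state is a dict: "clock": time; "qpos": joint angles; "qd": joint speeds; "effort": joint torques, N m; "eef_pos": TCP position; "eef_rot": TCP orientation; "wrist_force": force on the tool from outside, world axes, zero at the start; "ft_torque": the same for the moment, N m; "gripper_width": finger opening in m; "grasp_force": force on a finger pad.
Only numpy, scipy, OpenCV 4.12 (cv2) and the standard library are available. Lean on these libraries where they do the work, as an engineer would, in place of code of your own. Each camera call takes 0.05 s, during which the arm holds its last target. There are 200 camera calls.

## Working session

There is one attempt and no reset: what is moved stays moved. The work goes in short steps, Python scripts to look and compute and a shell command to move; the robot and the scene stay as the last step left them, time stands still between calls to the robot, and variables do not carry over. Pictures are saved under pics/ and viewed, at most 10 in all, crops included, and the job is handed in when it is done.

```bash
mkdir -p pics; ls; python3 - <<'E'
from plant import ctrl
import cv2
for n in ["scene","top"]:
    c=ctrl.capture(n); cv2.imwrite(f"pics/{n}0.png",c["frame"])
    print(n,{k:v for k,v in c.items() if k!="frame"})
s=ctrl.observe(); print(s)
E
```

```text
pics
scene {'fovy': 51.19992721303133, 'cx': 288.0681992474768, 'cy': 217.18551448160693, 'distortion': array([-0.10294244,  0.        ,  0.        ,  0.        ,  0.        ]), 'rvec': array([ 2.03460442,  1.75934237, -0.4843201 ]), 'tvec': array([ 0.00351333, -0.35032246,  1.54013955])}
top {'fovy': 46.43312579002843, 'cx': 280.21774100064965, 'cy': 217.0393884007532, 'distortion': array([-0.01990145,  0.        ,  0.        ,  0.        ,  0.        ]), 'rvec': array([ 2.22181082, -2.1904969 ,  0.03759973]), 'tvec': array([-0.05582022,  0.46604444,  1.67763483])}
{'clock': 0.1, 'qpos': array([-8.15365489e+01,  2.05932973e+01,  8.65905433e+01, -2.73491997e-04,
        7.29106716e+01, -6.59615547e+00]), 'qd': array([-0.0312738 ,  0.0037463 , -0.14345045,  0.0194899 , -0.05585453,
       -0.00297546]), 'effort': array([-1.57575728e-04, -5.16357315e+01, -2.71405828e+01,  6.76305592e-02,
        2.75342166e-02, -3.19559376e-05]), 'eef_pos': array([ 0.15578164, -0.57879975,  0.22991387]), 'eef_rot': array([[ 9.65655704e-01,  2.59824942e-01, -2.47291011e-04],
       [ 2.59824994e-01, -9.65654344e-01,  1.63091373e-03],
       [ 1.84954425e-04, -1.63915353e-03, -9.99998639e-01]]), 'wrist_force': array([0.64891938, 0.11873326, 0.07866029]), 'ft_torque': array([0.00391264, 0.04001782, 0.05561109]), 'grasp_force': 0.0, 'gripper_width': 0.08795557632140204}
```

View pics/scene0.png

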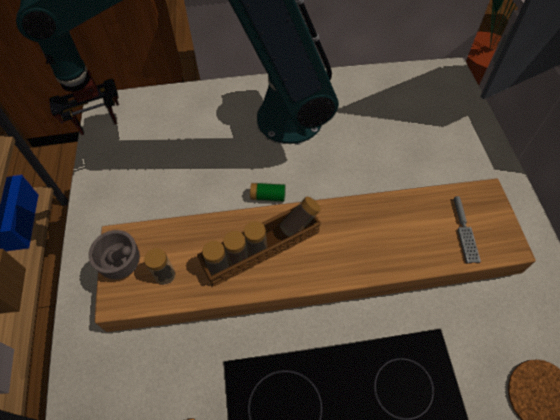

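View pics/top0.png

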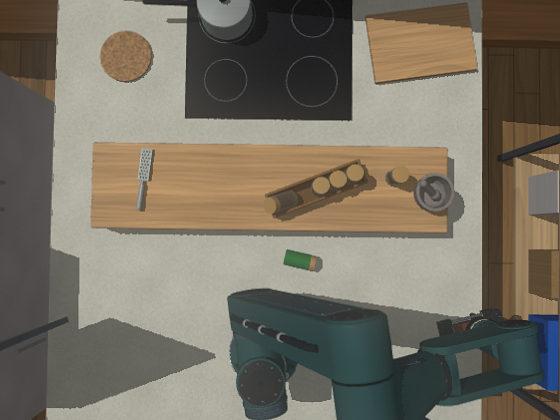

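The scene view shows the caddy from (200,275) to (318,225), with the toppled jar's lid at (312,206). In the top view the toppled lid is at (272,203), and the upright lids are at (321,186), (338,179) and (355,173). The green decoy lies on the worktop, and the arm is clear of everything. Next I'll zoom in.

```bash
python3 - <<'E'
import cv2,numpy as np
a=cv2.imread("pics/top0.png")[150:225,255:385]; b=cv2.imread("pics/scene0.png")[190:290,190:330]
a=cv2.resize(a,None,fx=4,fy=4,interpolation=3); b=cv2.resize(b,None,fx=4,fy=3,interpolation=3)[:290]
o=np.zeros((600,560,3),np.uint8); o[:300,:520]=a; o[305:595,:560]=b
cv2.imwrite("pics/crop0.png",np.clip(o*1.5,0,255).astype(np.uint8))
E
```

```text
(no output)
```

View pics/crop0.png

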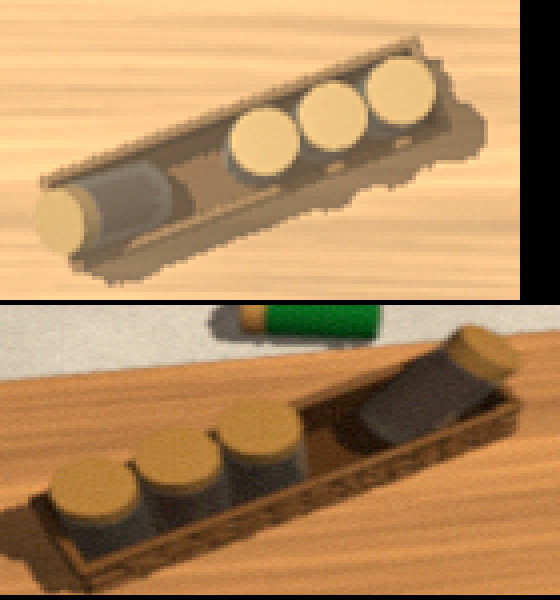

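The crop shows the upright lid centres at top-image pixels (321,185.5), (338,179) and (355,172.5), and scene-image pixels (255,231), (234.5,241) and (213.5,251). The toppled lid is at about (270,205) in the top view. Its axis lies along the caddy.

```bash
cat > h.py <<'E'
import numpy as np,cv2
from plant import ctrl
def K(c):
    f=c["frame"].shape[0]/2/np.tan(np.radians(c["fovy"])/2); return np.array([[f,0,c["cx"]],[0,f,c["cy"]],[0,0,1]])
def plane(c,px,z):
    R=cv2.Rodrigues(c["rvec"])[0]; o=-R.T@c["tvec"]
    u=cv2.undistortPoints(np.float64(px).reshape(-1,1,2),K(c),c["distortion"]).reshape(-1,2)
    d=np.c_[u,np.ones(len(u))]@R
    return o+d*((z-o[2])/d[:,2])[:,None]
def proj(c,P): return cv2.projectPoints(np.float64(P).reshape(-1,3),c["rvec"],c["tvec"],K(c),c["distortion"])[0].reshape(-1,2)
E
python3 - <<'E'
from h import *
a=ctrl.capture("top"); b=ctrl.capture("scene")
pa=plane(a,[(320.8,185.5),(338,179),(355,172.5)],.22)
pb=plane(b,[(255,231),(234.5,241),(213.6,251)],.22)
print(pa.round(4),pb.round(4))
p=(pa+pb)/2; d=p[0]-p[2]; d/=np.linalg.norm(d); print(d, np.degrees(np.arctan2(d[1],d[0])))
# jar1 axis at -150+27+1 -> caddy centre +122 ; 
j=p.mean(0); c=j+d*.067; print("centre",c)
n=np.array([-d[1],d[0],0])
P=[c+d*s*.158+n*t*.039-[0,0,.22-.166] for s in(1,-1) for t in (1,-1)]
print(proj(a,P).round(1).tolist(),proj(b,P).round(1).tolist())
print(plane(a,[(270,205)],.22)-c)
E
```

```text
[[ 0.5568 -0.1698  0.22  ]
 [ 0.5773 -0.2215  0.22  ]
 [ 0.5977 -0.2727  0.22  ]] [[ 0.5612 -0.1668  0.22  ]
 [ 0.5813 -0.218   0.22  ]
 [ 0.6008 -0.2689  0.22  ]]
[-3.65394464e-01  9.30852774e-01  5.04126846e-16] 111.43186068131895
centre [ 0.55468998 -0.15727613  0.22      ]
[[272.4, 217.3], [263.6, 193.9], [366.9, 181.7], [358.0, 158.5]] [[305.7, 201.4], [321.2, 223.5], [196.2, 254.5], [209.3, 279.9]]
[[-5.89094292e-02  1.39714271e-01 -2.77555756e-17]]
```

```bash
python3 -m jog '{"slide":[[0,0,-4.25],[0,0,-4.25],[0,0,-4.25],[0,0,-4.25],[3.36,-3.73,0],[3.36,-3.73,0],[3.36,-3.73,0],[3.36,-3.73,0]],"rotation":[[0,0,0],[0,0,0],[0,0,0],[0,0,0],[0,0,0],[0,0,0],[0,0,0],[0,0,0]],"claw":[-1,-1,-1,-1,-1,-1,-1,-1]}' 5
python3 -m jog '{"slide":[[3.36,-3.73,0],[3.36,-3.73,0],[3.36,-3.73,0],[3.36,-3.73,0],[3.36,-3.73,0],[3.36,-3.73,0],[3.36,-3.73,0],[3.36,-3.73,0]],"rotation":[[0,0,0],[0,0,0],[0,0,0],[0,0,0],[0,0,0],[0,0,0],[0,0,0],[0,0,0]],"claw":[-1,-1,-1,-1,-1,-1,-1,-1]}'
python3 -m jog '{"slide":[[3.36,-3.73,0],[3.36,-3.73,0],[0,0,0],[0,0,0],[0,0,0],[0,0,0],[0,0,0],[0,0,0]],"rotation":[[0,0,0],[0,0,0],[0,0,-10],[0,0,-10],[0,0,-10],[0,0,-10],[0,0,-10],[0,0,-10]],"claw":[-1,-1,-1,-1,-1,-1,-1,-1]}'
python3 -m jog '{"slide":[[0,0,0],[0,0,0],[0,0,0],[0,0,0],[0,0,0],[0,0,0],[0,0,0],[0,0,0]],"rotation":[[0,0,-10],[0,0,-10],[0,0,-10],[0,0,-6.4],[0,-8.5,0],[0,-8.5,0],[0,-8,0],[0,0,0]],"claw":[-1,-1,-1,-1,-1,-1,-1,-1]}'
```

```text
clock: 1.2
eef_pos: [0.2473, -0.3988, 0.4005]
eef_rot: [[0.966, 0.259, 0.0], [0.259, -0.966, 0.0], [0.0, -0.0, -1.0]]
wrist_force: [1.0, -0.1, 0.6]
gripper_width: 0.0116
grasp_force: 0.0
clock: 2.2
eef_pos: [0.4293, -0.0408, 0.4007]
eef_rot: [[0.966, 0.26, 0.0], [0.26, -0.966, -0.0], [0.0, 0.0, -1.0]]
wrist_force: [1.2, 0.0, 0.4]
gripper_width: 0.0001
grasp_force: 0.0
clock: 3.2
eef_pos: [0.4742, 0.0471, 0.4005]
eef_rot: [[0.252, 0.968, -0.0], [0.968, -0.252, 0.0], [0.0, -0.0, -1.0]]
wrist_force: [0.7, -0.1, -0.7]
gripper_width: 0.0005
grasp_force: 0.0
clock: 4.2
eef_pos: [0.4733, 0.0489, 0.3996]
eef_rot: [[-0.337, 0.929, 0.154], [0.842, 0.37, -0.393], [-0.422, -0.003, -0.907]]
wrist_force: [-0.1, -0.5, 0.6]
gripper_width: 0.0004
grasp_force: 0.0
```

```bash
cat >> h.py <<'E'
C=np.array([.5547,-.1573,.11]); D=np.array([-.3654,.9309,0]); N=np.array([-.9309,-.3654,0]); Z=np.array([0,0,1.])
def W(s,n,z): return C+D*s+N*n+Z*z
def shot(n,f,pts,box=None,k=1):
    c=ctrl.capture(n); im=c["frame"].copy()
    if k>1:
        x0,y0,x1,y1=box; im=cv2.resize(im[y0:y1,x0:x1],None,fx=k,fy=k,interpolation=3)
    else: x0=y0=0
    for q in pts:
        u=(proj(c,q)[0]-[x0,y0])*k; cv2.drawMarker(im,tuple(int(round(v)) for v in u),(0,0,255),0,8,1)
    cv2.imwrite("pics/"+f,np.clip(im*1.4,0,255).astype(np.uint8))
E
python3 - <<'E'
from h import *
pts=[W(s,n,.056) for s in (.152,-.152) for n in (.033,-.033)]+[W(s,0,.11) for s in(-.122,-.067,-.012)]+[W(.154,0,.098),W(.173,0,.079),W(.135,0,.117)]
shot("wrist","w1.png",pts)
E
```

```text
(no output)
```

View pics/w1.png

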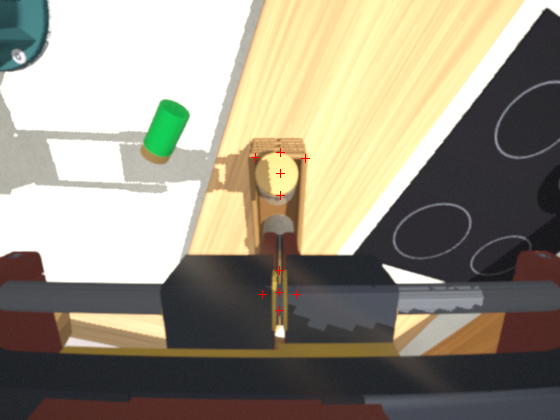

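The markers agree with the end rim at about (256,157) and (305,158), and with the lid ellipse centred at (277,174). Everything sits about 2 mm left of the prediction, towards +n. I'll go down behind the lid.

```bash
python3 -m jog '{"slide":[[1.81,-0.04,3.89],[1.81,-0.04,3.89],[1.81,-0.04,3.89],[1.81,-0.04,3.89],[1.81,-0.04,3.89],[0,0,0],[-0.9,0,0.42],[-0.9,0,0.42]],"rotation":[[0,0,0],[0,0,0],[0,0,0],[0,0,0],[0,0,0],[0,0,0],[0,0,0],[0,0,0]],"claw":[-1,-1,-1,-1,-1,-1,-1,-1]}'
python3 - <<'E'
from h import *
e=ctrl.observe(); p=e["eef_pos"]+.008*e["eef_rot"][:,2]-C; print("tip s,n,z",p@D,p@N,p[2])
shot("scene","s2.png",[W(.173,0,.079)],(260,160,360,235),6)
E
```

```text
clock: 5.25
eef_pos: [0.4818, 0.0271, 0.1882]
eef_rot: [[-0.33, 0.931, 0.158], [0.844, 0.365, -0.393], [-0.423, 0.004, -0.906]]
wrist_force: [1.1, 0.9, 0.7]
gripper_width: 0.0005
grasp_force: 0.0
tip s,n,z 0.1948524682152386 0.0004430873907921909 0.07091881259490425
```

View pics/s2.png

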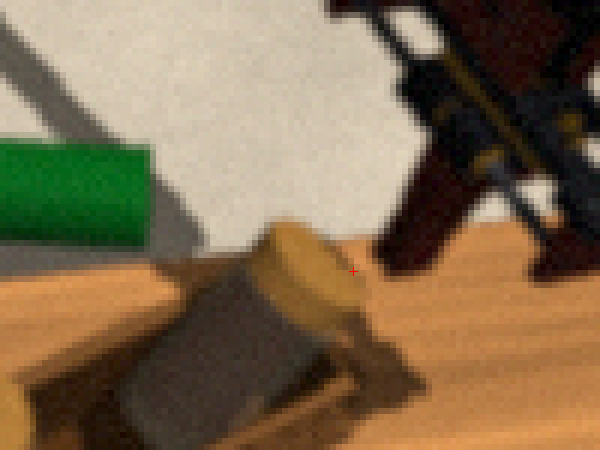

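The fingertips are at about (395,265) in the crop. The lid face spans (285,225) to (365,310), with its lower edge at about (352,270), as predicted, and the tips are roughly 15 mm from contact. I'll push slowly.

```bash
python3 -m jog '{"slide":[[-0.6,-0.2,0.7],[-0.54,0,0.25],[-0.36,0,0.17],[-0.36,0,0.17],[-0.36,0,0.17],[-0.36,0,0.17],[0,0,0]],"rotation":[[0,0,0],[0,0,0],[0,0,0],[0,0,0],[0,0,0],[0,0,0],[0,0,0]],"claw":[-1,-1,-1,-1,-1,-1,-1]}'
python3 - <<'E'
from h import *
e=ctrl.observe(); p=e["eef_pos"]+.008*e["eef_rot"][:,2]-C; print("tip s,n,z",p@D,p@N,p[2],e["wrist_force"]@D)
shot("scene","s3.png",[],(260,160,360,235),6)
E
```

```text
clock: 6.18
eef_pos: [0.4892, -0.0014, 0.1822]
eef_rot: [[-0.331, 0.931, 0.154], [0.844, 0.365, -0.393], [-0.423, -0.0, -0.906]]
wrist_force: [-0.2, -0.4, -1.0]
gripper_width: 0.0005
grasp_force: 0.1
tip s,n,z 0.16565536177109108 0.004015461861555896 0.06499637103015034 -0.30975409231486856
```

View pics/s3.png

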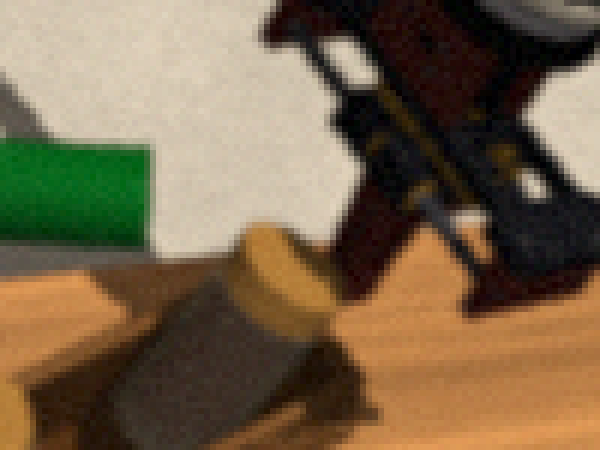

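The lid has swung left, with its face centre moving from (325,265) to (293,265), and the fingertip is touching its lower edge. I'll keep pushing with a slight rise.

```bash
python3 -m jog '{"slide":[[-0.31,0.02,0.04],[-0.31,0.02,0.04],[-0.31,0.02,0.04],[-0.31,0.02,0.04],[-0.31,0.02,0.04],[-0.31,0,0.04],[-0.2,0,0.03],[0,0,0]],"rotation":[[0,0,0],[0,0,0],[0,0,0],[0,0,0],[0,0,0],[0,0,0],[0,0,0],[0,0,0]],"claw":[-1,-1,-1,-1,-1,-1,-1,-1]}'
python3 - <<'E'
from h import *
e=ctrl.observe(); p=e["eef_pos"]+.008*e["eef_rot"][:,2]-C; print("tip s,n,z",p@D,p@N,p[2],e["wrist_force"]@D)
shot("scene","s4.png",[W(.042,0,.11)],(240,160,360,240),5)
E
```

```text
clock: 7.22
eef_pos: [0.4974, -0.0194, 0.1886]
eef_rot: [[-0.331, 0.931, 0.155], [0.844, 0.366, -0.393], [-0.423, 0.0, -0.906]]
wrist_force: [-0.5, -0.1, 0.3]
gripper_width: 0.0004
grasp_force: 0.0
tip s,n,z 0.145964015364881 0.0029848651220656507 0.07133182846978879 0.07129621099672312
```

View pics/s4.png

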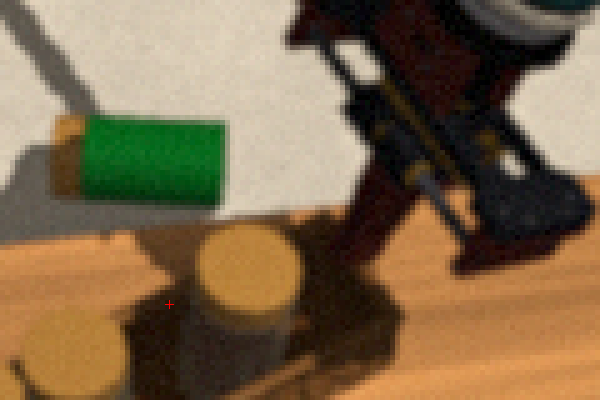

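The jar now stands upright by itself, with its lid centre at crop (250,270), which is pixel (290,214). jar_3 is unmoved at crop (73,355). Next I'll measure the upright jar.

```bash
python3 - <<'E'
from h import *
a=ctrl.capture("top"); b=ctrl.capture("scene")
for q in plane(b,[(290,214),(254.8,231)],.22)-C: print("scene",q@D,q@N)
cv2.imwrite("pics/t5.png",cv2.resize(np.clip(a["frame"][150:225,255:385]*1.5,0,255).astype(np.uint8),None,fx=4,fy=4,interpolation=3))
E
```

```text
scene 0.0857572238432364 -0.002710095227178544
scene -0.011648420151592509 -0.0023040709847833895
```

View pics/t5.png

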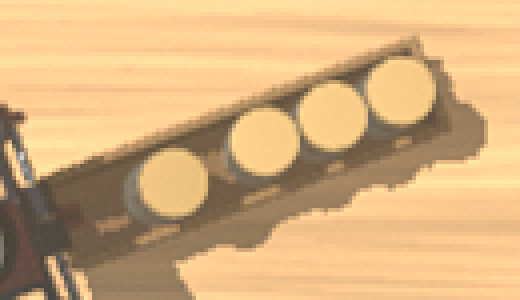

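The top view has the lid at (173,183) in the crop, 74 mm from jar_3, while the earlier scene frame gave 97 mm. The jar was probably still rocking in that frame. I'll let it settle and measure both views numerically.

```bash
python3 -m jog '{"slide":[[0.9,0,-0.42],[0,0,0],[0,0,0],[0,0,0]],"rotation":[[0,0,0],[0,0,0],[0,0,0],[0,0,0]],"claw":[-1,-1,-1,-1]}'
cat >> h.py <<'E'
def lids(n,t0=None):
    """template-match jar_3's lid (start picture) along the row; s,n of best peaks"""
    c=ctrl.capture(n); ref=cv2.imread(f"pics/{n}0.png"); out=[]
    u=proj(c,W(-.012,0,.11))[0].round().astype(int); r=11
    T=ref[u[1]-r:u[1]+r+1,u[0]-r:u[0]+r+1]
    m=np.zeros(T.shape,np.uint8); cv2.circle(m,(r,r),9 if n=="top" else 10,(255,)*3,-1)
    R=cv2.matchTemplate(c["frame"],T,cv2.TM_SQDIFF,mask=m)
    for s in np.arange(-.14,.14,.002):
        pass
    got=[]
    M=R.copy(); keep=np.full(M.shape,np.inf)
    for s in np.arange(-.14,.14,.001):
        v=proj(c,W(s,0,.11))[0].round().astype(int)-r
        keep[v[1]-2:v[1]+3,v[0]-2:v[0]+3]=M[v[1]-2:v[1]+3,v[0]-2:v[0]+3]
    for i in range(5):
        y,x=np.unravel_index(keep.argmin(),keep.shape); val=keep[y,x]
        f=lambda a,b,d:.5*(a-d)/(a-2*b+d+1e-9)
        sx=x+f(R[y,x-1],R[y,x],R[y,x+1]); sy=y+f(R[y-1,x],R[y,x],R[y+1,x])
        q=plane(c,[(sx+r,sy+r)],.22)[0]-C; got.append((round(q@D,4),round(q@N,4),int(val/1e3)))
        keep[y-6:y+7,x-6:x+7]=np.inf
    return sorted(got)
E
python3 - <<'E'
from h import *
print(lids("top")); print(lids("scene")); print(lids("top"))
E
```

```text
clock: 7.88
eef_pos: [0.4937, -0.01, 0.1886]
eef_rot: [[-0.332, 0.931, 0.155], [0.843, 0.366, -0.393], [-0.423, 0.0, -0.906]]
wrist_force: [0.1, 0.4, -0.5]
gripper_width: 0.0005
grasp_force: 0.0
[(np.float64(-0.153), np.float64(-0.0075), 624), (np.float64(-0.1206), np.float64(0.0003), 33), (np.float64(-0.0654), np.float64(0.0004), 44), (np.float64(-0.0104), np.float64(0.0002), 19), (np.float64(0.0737), np.float64(-0.0002), 59)]
[(np.float64(-0.1229), np.float64(0.0002), 31), (np.float64(-0.1038), np.float64(0.03), 212), (np.float64(-0.0676), np.float64(0.0013), 30), (np.float64(-0.0124), np.float64(0.0009), 30), (np.float64(0.0709), np.float64(0.0013), 72)]
[(np.float64(-0.1531), np.float64(-0.0081), 626), (np.float64(-0.1206), np.float64(0.0003), 34), (np.float64(-0.0654), np.float64(0.0004), 44), (np.float64(-0.0104), np.float64(0.0002), 19), (np.float64(0.075), np.float64(-0.0023), 65)]
```

The jar stands upright at s≈0.072, with a 30 mm gap to jar_3. I'll slip the fingertips down along the tool axis, between the jar and the end rim.

```bash
python3 -m jog '{"slide":[[-0.87,0.1,0.4],[-0.87,0.1,0.4],[0,0,0.9],[0,0,0.9],[0,0,0.9],[0,0,0.9],[0,0,0.9],[0,0,0]],"rotation":[[0,0,0],[0,0,0],[0,0,0],[0,0,0],[0,0,0],[0,0,0],[0,0,0],[0,0,0]],"claw":[-1,-1,-1,-1,-1,-1,-1,-1]}'
python3 - <<'E'
from h import *
e=ctrl.observe(); p=e["eef_pos"]+.008*e["eef_rot"][:,2]-C; print("tip s,n,z",p@D,p@N,p[2],e["wrist_force"])
print(lids("top")[-2:],lids("scene")[-2:])
shot("scene","s6.png",[],(230,150,350,240),5)
E
```

```text
clock: 9.02
eef_pos: [0.509, -0.045, 0.147]
eef_rot: [[-0.332, 0.931, 0.153], [0.844, 0.366, -0.393], [-0.422, -0.001, -0.907]]
wrist_force: [-0.8, 0.7, -0.5]
gripper_width: 0.0005
grasp_force: 0.0
tip s,n,z 0.11782775766824452 0.0015261454302008747 0.02977596169086459 [-0.80224129  0.66073054 -0.53202991]
[(np.float64(-0.0104), np.float64(0.0002), 32), (np.float64(0.0735), np.float64(-0.0007), 87)] [(np.float64(-0.0124), np.float64(0.0006), 51), (np.float64(0.0718), np.float64(-0.0014), 76)]
```

View pics/s6.png

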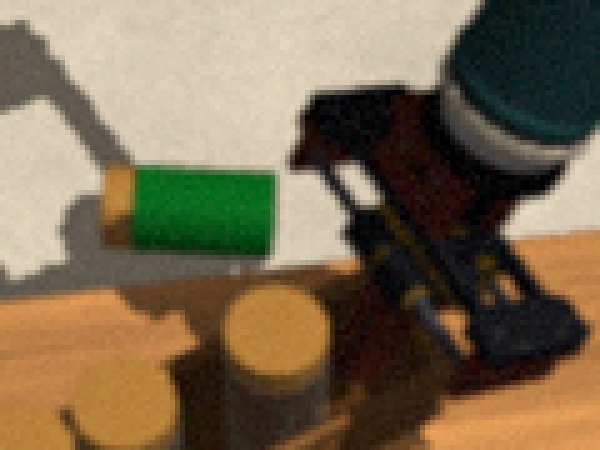

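The fingers stand between the jar, whose lid is at crop (278,330), and the end rim, touching nothing. Now I'll slide the jar slowly.

```bash
python3 -m jog '{"slide":[[-0.36,0,0.17],[-0.36,0,0.17],[-0.27,0,0.13],[-0.27,0,0.13],[-0.27,0,0.13],[-0.27,0,0.13],[-0.27,0,0.13],[-0.27,0,0.13]],"rotation":[[0,0,0],[0,0,0],[0,0,0],[0,0,0],[0,0,0],[0,0,0],[0,0,0],[0,0,0]],"claw":[-1,-1,-1,-1,-1,-1,-1,-1]}'
python3 - <<'E'
from h import *
e=ctrl.observe(); p=e["eef_pos"]+.008*e["eef_rot"][:,2]-C; print("tip s,n,z",p@D,p@N,p[2],e["wrist_force"]@D)
print(lids("top")[-2:],lids("scene")[-2:])
E
```

```text
clock: 10.18
eef_pos: [0.519, -0.0691, 0.1476]
eef_rot: [[-0.332, 0.931, 0.155], [0.844, 0.366, -0.393], [-0.422, 0.0, -0.906]]
wrist_force: [-0.6, 1.3, 1.0]
gripper_width: 0.0
grasp_force: 1.1
tip s,n,z 0.09175480197294549 0.0009571973403710057 0.030345193294895115 1.458925063189815
[(np.float64(-0.0104), np.float64(0.0002), 36), (np.float64(0.0567), np.float64(-0.0009), 80)] [(np.float64(-0.0128), np.float64(0.0006), 62), (np.float64(0.0545), np.float64(-0.0018), 77)]
```

```bash
python3 -m jog '{"slide":[[-0.23,0,0.11],[-0.23,0,0.11],[-0.23,0,0.11],[-0.18,0,0.08],[0,0,0]],"rotation":[[0,0,0],[0,0,0],[0,0,0],[0,0,0],[0,0,0]],"claw":[-1,-1,-1,-1,-1]}'
python3 - <<'E'
from h import *
e=ctrl.observe(); p=e["eef_pos"]+.008*e["eef_rot"][:,2]-C; print("tip s,n,z",p@D,p@N,p[2],e["wrist_force"]@D)
print(lids("top"),lids("scene"))
E
```

```text
clock: 10.9
eef_pos: [0.5226, -0.0781, 0.1476]
eef_rot: [[-0.331, 0.931, 0.155], [0.844, 0.366, -0.393], [-0.423, -0.0, -0.906]]
wrist_force: [-1.0, 1.1, 1.0]
gripper_width: 0.0007
grasp_force: 0.4
tip s,n,z 0.08207319110098699 0.0009771016687958958 0.0303017139625225 1.3801806523618336
[(np.float64(-0.1512), np.float64(-0.0079), 629), (np.float64(-0.1206), np.float64(0.0003), 53), (np.float64(-0.0654), np.float64(0.0004), 65), (np.float64(-0.0104), np.float64(0.0002), 38), (np.float64(0.0469), np.float64(-0.0011), 65)] [(np.float64(-0.123), np.float64(-0.0), 56), (np.float64(-0.08), np.float64(0.0151), 233), (np.float64(-0.0679), np.float64(0.001), 61), (np.float64(-0.0131), np.float64(0.0005), 65), (np.float64(0.0453), np.float64(-0.0018), 82)]
```

```bash
python3 -m jog '{"slide":[[-0.13,0,0.06],[-0.13,0,0.06],[0,0,0],[0.36,0,-0.17],[0.72,0,-0.34],[0,0,-2],[0,0,-4],[0,0,-4]],"rotation":[[0,0,0],[0,0,0],[0,0,0],[0,0,0],[0,0,0],[0,0,0],[0,0,0],[0,0,0]],"claw":[-1,-1,-1,-1,-1,-1,-1,-1]}'
python3 -m jog '{"slide":[[0,0,-5],[0,0,-5],[0,0,0],[0,0,0]],"rotation":[[0,0,0],[0,0,0],[0,0,0],[0,0,0]],"claw":[-1,-1,-1,-1]}'
python3 - <<'E'
from h import *
print(lids("top"),lids("scene"))
shot("top","t7.png",[W(s,n,.056) for s in (.152,-.152) for n in (.033,-.033)],(255,145,465,225),3)
E
```

```text
clock: 12.0
eef_pos: [0.503, -0.0294, 0.2389]
eef_rot: [[-0.332, 0.931, 0.154], [0.844, 0.366, -0.393], [-0.422, -0.001, -0.907]]
wrist_force: [0.4, 0.3, -0.2]
gripper_width: 0.0002
grasp_force: 0.0
clock: 12.5
eef_pos: [0.4877, 0.0094, 0.3282]
eef_rot: [[-0.332, 0.93, 0.154], [0.843, 0.366, -0.393], [-0.422, -0.001, -0.906]]
wrist_force: [0.5, -0.3, 0.0]
gripper_width: 0.0003
grasp_force: 0.0
[(np.float64(-0.152), np.float64(-0.0082), 627), (np.float64(-0.1206), np.float64(0.0003), 43), (np.float64(-0.0654), np.float64(0.0004), 54), (np.float64(-0.0106), np.float64(0.0002), 33), (np.float64(0.0442), np.float64(-0.001), 45)] [(np.float64(-0.1226), np.float64(0.0004), 24), (np.float64(-0.0933), np.float64(0.024), 203), (np.float64(-0.0674), np.float64(0.0015), 19), (np.float64(-0.0123), np.float64(0.0012), 18), (np.float64(0.0428), np.float64(-0.0015), 57)]
```

View pics/t7.png

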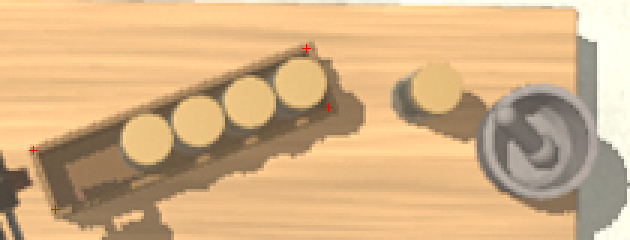

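The picture shows four upright lids in an even row at (148,139), (199,120), (250,102) and (300,82), about 55 mm apart. The end place is empty and the caddy corners are where they were. The arm is clear, so I'm handing in.

```bash
python3 -c "
from plant import ctrl
print(ctrl.hand_in())"
```

```text
the job is handed in; nothing more can be done
None
```

The toppled jar is upright again and stands about 1 mm from jar_3 (axes about 55 mm apart), leaving the end place free; the caddy and the other jars did not measurably move, the mortar and grater were not touched, and the job is handed in (no verdict was returned).

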